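# Full-stage trigger check of the long-nozzle blow gun

## Task

Two air blow guns lie on their sides on the bench. Check the two-stage trigger of the one with the long nozzle: squeeze trigger and grip together, past the first-stage pressure point and fully into the second stage, keep it in for a good second, then let go so that the trigger springs out again. Leave that gun lying on the bench about where it is, and do not handle the gun with the short nozzle.

Things in the scene. Friction and masses are not known exactly. Their poses are not given: they have to be found in the camera images.
- long_gun: Blow gun to check: loose, about 0.5 kg, on its side, 30 mm thick. Origin: on the bench, midway between grip back and released trigger face; x to the nozzle, -y down the grip, z up. Black grip x -21 to +3, y -45 to +30 mm. Barrel x -35 to 48, y 24 to 54 mm; thin nozzle tip at x 165, y 39 mm. Open bench behind grip and before trigger. Squeeze along x, from above, at the origin.
- long_gun_blade (a point): Middle of the face of its trigger, a steel blade in front of the grip, 40 mm along y, z 5 to 25 mm. In the gun's frame at x 21 mm released, 15 mm at the first-stage pressure point, 9 mm fully in; y 0, z 15 mm. Over grip and trigger: 42 mm released, 36 mm at the pressure point, 30 mm fully in. First stage 2 to 4 N; springs out by itself.
- long_gun_stage2 (a joint): Second-stage travel of its trigger: 0 up to the pressure point, 0.006 m fully in (brass collar behind the blade pushed flush into the grip). Starts moving at about 9 N on the trigger, fully in at 14 N; springs back by itself.
- short_gun: The other blow gun, not to be handled: same body, grip and trigger, but a stub nozzle whose tip is only 88 mm ahead of the origin; frame as for long_gun. (A tall press with an overhanging head stands behind the middle of the bench, x > 0.57, y -0.28 to 0.14 m, from 0.2 m up: stay in front of it.)

How it is judged:
By the outcome, as a careful person would: the job done as asked, in the order asked, and still so for the second after the job is handed in, with the robot touching nothing.
It also fails if it takes over 26 s, if anything falls off the work surface, if the arm or the gripper's body presses on something with over 40 N, if the wrist force passes 120 N, or if a joint passes its speed limit or range.

## Robot

A 6-joint arm with a two-finger parallel gripper is mounted at the origin on a cart in front of the work surface, level with it; the furniture and walls round the work are solid. World frame = base frame: x ahead of the robot, y to its left, z up, the work surface at z = 0. Lengths are in m, angles in rad, forces in N, time in s.
With the tool pointing down it reaches from about 0.35 to 0.925 m from the base axis. Payload 6.4 kg.
Tool frame: the origin (TCP) lies at the very end of the fingers, on their centre line; the grasp point (between the pads) lies 19 mm behind it (env.grasp_offset is the distance from the TCP to the grasp point, in m); z points along the fingers, y is the line along which they close (so a half turn about z gives the same grasp; the last joint's range is limited). The gripper opens to 94 mm and grips with 3 to 60 N. Pads are 16 mm wide; open, the fingers measure 119 mm over their backs; the gripper's body (75 mm by 177 mm) begins 78 mm behind the grasp point.
Start: joints at [-1.471, 0.245, 1.558, -0, 1.339, -0.174], TCP at [0.176, -0.626, 0.205] pointing down, gripper open.
Joint ranges: [-3.13, 3.13], [-1.02, 2.26], [0.13, 2.54], [-0.95, 4.09], [0.21, 2.88], [-2.74, 2.74]. Speed limits (rad/s): [2.57, 2.57, 3.14, 3.14, 3.14, 3.14].

## Interface

Orientations are given as a rotation vector (axis times angle).
In Python, from plant import env gives the robot as it stands. The module is installed in compiled form; this text tells all that it offers.
- The arm moves only by the shell command python3 -m crank 'ROWS' [FORCE]. ROWS is text: rows parted by semicolons, each of 5 numbers parted by spaces: the opening, from -1 (shut) to 1 (fully open), then the shift along the world's x, y, z in cm, then the turn about the world's z in rad. In form: claw tx ty tz yaw; .... A call has 1 to 20 rows; each row shifts and turns the commanded pose from where the row before left it; what a row does not reach is not made up. A row lasts 1/10 s, in which the tool goes at most 50 mm and 8.59 degrees, less where a joint would pass 70% of its speed; a pose out of reach is approached as far as the arm can. A call with a gripper value outside its range is refused whole. The fingers move at their own pace and stop on an object; FORCE is the grip in N (left out, the last holds). Time passes only in rows, so rows that do not move let the fingers close. It gives the time, the measured TCP pose, the force, the opening and the grip force at its end, in the units of the state.
- env.read_state(): the state, without advancing time (a new reading comes with each control period).
- env.camera(name): name is "side" or "top"; returns a dict with "img" (400x640x3 uint8, red, green, blue), "z_map" (400x640 float32, m along the optical axis (not along the pixel's ray), 0 where there is no reading), "intrinsics" (3x3 intrinsics, pixels), "T" (4x4, takes a point from camera to world coordinates). Camera axes: x right, y down, z forward; pixel columns grow to the right and rows downward; lengths in m; the calibration is good to about 2 mm. A picture is of the moment at which its call begins.
- env.finish_job(): hands the job in; it is judged then, once.
Trained networks look in a picture, given as the dict that the camera call returned (one of the last four; its "shot" number tells which), for a name from the list of things; names that differ only in an ending like _2 or _b are one class to them, and where a whole thing is asked for, a point or a joint stands for the part that bears it (a point fixed in the world has none). Each returns a list of dicts, best first, with "p" (0 to 1); they miss things now and then, are a little off and sometimes report something else, mostly with a low value. They report only what shows in the picture. A call takes as long as a camera call.
- env.spot_in(picture, thing): "box" ([left, top, right, bottom] in pixels, round what is visible of it).
- env.mark_of(picture, thing): "at" ([column, row] in pixels: a listed point, or the origin of a listed thing).
The state is a dict: "time": time; "joint_positions": joint angles; "joint_velocities": joint speeds; "tau": joint torques, N m; "ee_pos": TCP position; "eef_rot": TCP orientation; "force": force on the tool from outside, world axes, zero at the start; "ft_torque": the same for the moment, N m; "grip_width": finger opening in m; "finger_force": force on a finger pad.
Only numpy, scipy, OpenCV 4.12 (cv2) and the standard library are available. Lean on these libraries where they do the work, as an engineer would, in place of code of your own. Each camera call takes 0.05 s, during which the arm holds its last target. There are 200 camera calls.

## Working session

There is one attempt and no reset: what is moved stays moved. The work goes in short steps, Python scripts to look and compute and a shell command to move; the robot and the scene stay as the last step left them, time stands still between calls to the robot, and variables do not carry over. Pictures are saved under pics/ and viewed, at most 10 in all, crops included, and the job is handed in when it is done.

```bash
mkdir -p pics; cat > h.py <<'E'
import numpy as np, cv2
from plant import env
def world(p,uv,z=None):
    """pixel -> world; with depth, or on plane z"""
    K,T=p["intrinsics"],p["T"]; u,v=uv
    d=np.linalg.inv(K)@np.array([u,v,1.])
    if z is None:
        zz=p["z_map"][int(round(v)),int(round(u))]; return (T@np.r_[d*zz,1])[:3]
    r=T[:3,:3]@d; o=T[:3,3]; return o+r*(z-o[2])/r[2]
E
python3 - <<'E'
from h import *
np.set_printoptions(precision=4,suppress=True)
for c in("top","side"):
    p=env.camera(c); im=p["img"][:,:,::-1].copy()
    for t in("long_gun","short_gun","long_gun_blade"):
        for s in env.spot_in(p,t)[:2]: print(c,t,"box",np.round(s["box"]),s["p"])
        for s in env.mark_of(p,t)[:3]:
            print(c,t,"at",s["at"],s["p"],world(p,s["at"]),world(p,s["at"],0.015))
    print(p["T"][:3,3])
    cv2.imwrite(f"pics/{c}0.png",im)
s=env.read_state();print(s["ee_pos"],s["eef_rot"],s["time"],s["grip_width"])
E
```

```text
top long_gun box [309. 132. 380. 230.] 0.97
top long_gun box [338. 195. 353. 199.] 0.64
top long_gun at [349.1, 207.2] 0.74 [0.4807 0.0612 0.0274] [0.4816 0.06   0.015 ]
top short_gun box [235. 167. 297. 227.] 0.59
top short_gun at [265.7, 212.2] 0.73 [0.4679 0.2245 0.0326] [0.4689 0.2261 0.015 ]
top long_gun_blade box [335. 195. 356. 198.] 0.49
top long_gun_blade at [345.3, 194.9] 0.51 [0.5053 0.0686 0.0237] [0.5062 0.0679 0.015 ]
[0.4147 0.1467 0.907 ]
side long_gun box [248. 173. 346. 210.] 0.79
side long_gun at [330.4, 196.6] 0.96 [0.4604 0.0944 0.0318] [0.4723 0.0747 0.015 ]
side short_gun box [233. 219. 312. 262.] 0.77
side short_gun at [285.0, 243.6] 0.69 [0.4535 0.2508 0.0302] [0.464  0.2376 0.015 ]
side short_gun at [322.3, 189.8] 0.44 [0.4943 0.0708 0.0207] [0.4986 0.064  0.015 ]
side long_gun_blade at [318.0, 190.6] 0.59 [0.4966 0.0831 0.0251] [0.5044 0.0712 0.015 ]
[0.0861 0.711  0.5575]
[ 0.1758 -0.6258  0.2055] [ 3.1121  0.4287 -0.    ] 0.7 0.09425083163376993
```

```bash
python3 - <<'E'
import cv2
a=cv2.imread("pics/top0.png")[110:260,210:410]; cv2.imwrite("pics/topc.png",cv2.resize(a,None,fx=4,fy=4,interpolation=2))
E
```

```text
(no output)
```

View pics/topc.png

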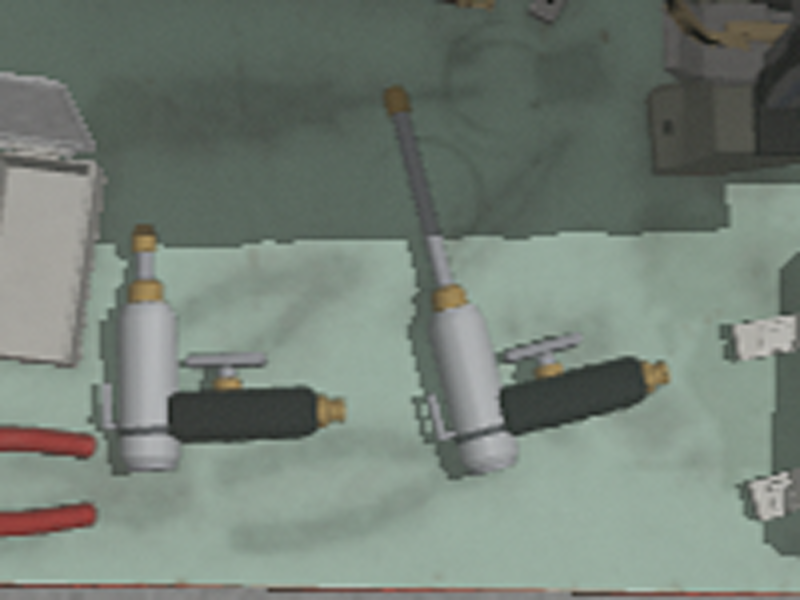

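View pics/side0.png

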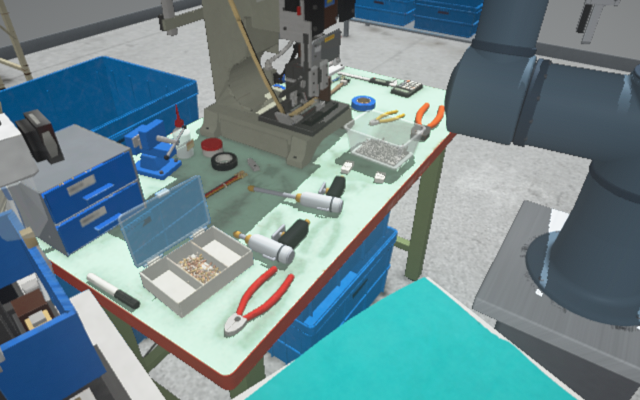

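The top crop shows the long gun on the right: nozzle tip at full-image pixel (309,134), blade at about (345,197), grip end at about (374,203). The short gun is on the left at about (264,212). In the side view the long gun is the farther one, at about (320,195). Next I fit its pose from the depth in both views.

```bash
cat > fit.py <<'E'
from h import *
from scipy.optimize import minimize
from scipy.spatial import cKDTree
R=[(-21,3,-45,30),(-35,48,24,54),(48,165,35,43)]
M=np.vstack([np.stack(np.meshgrid(np.arange(a,b+.1,2),np.arange(c,d+.1,2)),-1).reshape(-1,2) for a,b,c,d in R]
  +[np.stack([np.full(21,21.),np.arange(-20,21,2.)],1)])/1000
def cloud(p,box):
    l,t,r,b=[int(v) for v in box]; vv,uu=np.mgrid[t-4:b+5,l-4:r+5]
    z=p["z_map"][vv,uu].ravel(); d=np.linalg.inv(p["intrinsics"])@np.stack([uu.ravel(),vv.ravel(),np.ones(uu.size)])
    X=(p["T"][:3,:3]@(d*z)).T+p["T"][:3,3]; return X[z>0]
def fit(P,x0):
    t=cKDTree(P)
    def f(q):
        c,s=np.cos(q[2]),np.sin(q[2]); W=M@np.array([[c,s],[-s,c]])+q[:2]
        a=np.minimum(cKDTree(W).query(P)[0],.01); b=np.minimum(t.query(W)[0],.01)
        return (a**2).mean()*1e6+(b**2).mean()*1e6
    return minimize(f,x0,method="Nelder-Mead",options=dict(initial_simplex=np.array(x0)+np.vstack([np.zeros(3),np.diag([.008,.008,.1])])))
E
python3 - <<'E'
from fit import *
np.set_printoptions(precision=4,suppress=True)
for c in("top","side"):
    p=env.camera(c); X=cloud(p,env.spot_in(p,"long_gun")[0]["box"])
    P=X[(X[:,2]>.009)&(X[:,2]<.045)&(np.hypot(X[:,0]-.5,X[:,1]-.08)<.18)]
    r=fit(P[:,:2],[.483,.058,.24]); print(c,len(P),np.percentile(P[:,2],[50,95]),r.x,r.fun)
    cc,s=np.cos(r.x[2]),np.sin(r.x[2])
    for g in(0.,-.006): print(r.x[:2]+g*np.array([cc,s]))
    if c=="top": # press head above?
        B=cloud(p,[330,0,635,390]); Q=B[(B[:,2]>.15)&(B[:,0]>.4)&(B[:,1]<.2)&(B[:,1]>-.35)]; print("press min x",len(Q),np.percentile(Q[:,0],[0,1,5]) if len(Q) else"")
s=env.read_state(); from scipy.spatial.transform import Rotation as Ro
print(Ro.from_rotvec(s["eef_rot"]).as_matrix()[:,1])
E
```

```text
top 1710 [0.0266 0.0318] [0.4841 0.0628 0.2685] 17.025521885846764
[0.4841 0.0628]
[0.4784 0.0612]
press min x 34158 [0.5646 0.5679 0.5724]
side 1257 [0.0233 0.031 ] [0.4779 0.0641 0.2503] 6.826768570163198
[0.4779 0.0641]
[0.4721 0.0627]
[ 0.2704 -0.9627 -0.    ]
```

```bash
python3 -m crank '1 1.6 4.3 0 0.097;1 1.6 4.3 0 0.097;1 1.6 4.3 0 0.097;1 1.6 4.3 0 0.097;1 1.6 4.3 0 0.097;1 1.6 4.3 0 0.097;1 1.6 4.3 0 0.097;1 1.6 4.3 0 0.097;1 1.6 4.3 0 0.097;1 1.6 4.3 0 0.097;1 1.6 4.3 0 0.097;1 1.6 4.3 0 0.097;1 1.6 4.3 0 0.097;1 1.6 4.3 0 0.097;1 1.6 4.3 0 0.097;1 0.4 4.1 0 0.097;1 0 0 0 0' 20
python3 - <<'E'
from fit import *
np.set_printoptions(precision=3,suppress=True)
for c in("side","top"):
    p=env.camera(c); B=cloud(p,[10,10,630,390]); cv2.imwrite(f"pics/{c}1.png",p["img"][:,:,::-1])
    B=B[(B[:,0]>.54)&(B[:,0]<.7)]
    for y in(-.05,0,.03,.06,.09,.12):
        for z0,z1 in((.08,.15),(.15,.2),(.2,.3),(.3,.5)):
            Q=B[(abs(B[:,1]-y)<.015)&(B[:,2]>z0)&(B[:,2]<z1)]
            if len(Q)>5: print(c,y,z0,len(Q),np.percentile(Q[:,0],2),Q[:,2].min())
E
```

```text
time: 2.6
ee_pos: [0.4197, 0.064, 0.2056]
eef_rot: [-1.91, -2.493, -0.001]
force: [0.0, -0.8, -0.0]
grip_width: 0.094
finger_force: 0.0
side -0.05 0.08 420 0.5970337378887617 0.08001504709715562
side -0.05 0.15 84 0.6385311474602938 0.15010386922660174
side -0.05 0.2 56 0.5725565842473335 0.2247352920878981
side -0.05 0.3 143 0.5836623519395685 0.3009344877676441
side 0 0.08 106 0.6118709657849386 0.10534201290542838
side 0 0.15 48 0.6392670207047283 0.15947355459455642
side 0 0.2 761 0.5718394456876646 0.22624381618668815
side 0 0.3 1061 0.5741666910072614 0.30002175869454406
side 0.03 0.08 133 0.6124835196589616 0.11094984677103403
side 0.03 0.15 109 0.6316143012091563 0.15180950541087945
side 0.03 0.2 268 0.6518709660756565 0.2005307577647354
side 0.03 0.3 65 0.5915978518370821 0.30015798084427503
side 0.06 0.2 11 0.6865617427357729 0.27210451640472444
side 0.06 0.3 13 0.694852270357209 0.30060680959361996
top -0.05 0.08 146 0.5937909382931104 0.08003451158438324
top -0.05 0.2 280 0.5770725571304103 0.22826294558253013
top -0.05 0.3 1103 0.5697522947770388 0.30023904326736095
top 0 0.08 301 0.6166513847529238 0.10453330768109903
top 0 0.15 85 0.6435002961057292 0.15727310887100776
top 0 0.2 296 0.5751493955902528 0.22959134750628518
top 0 0.3 1222 0.566379323855786 0.3003076971591162
top 0.03 0.08 101 0.616204964664916 0.11791688732208216
top 0.03 0.15 62 0.6350387158934319 0.15074684033110852
top 0.03 0.3 1937 0.5704518271995994 0.34080942759580013
top 0.06 0.3 1108 0.5871717390048752 0.3830831515176467
top 0.09 0.3 1119 0.5861047278927943 0.3797958252546022
top 0.12 0.3 1019 0.5852146003722908 0.3796018457359316
```

View pics/side1.png

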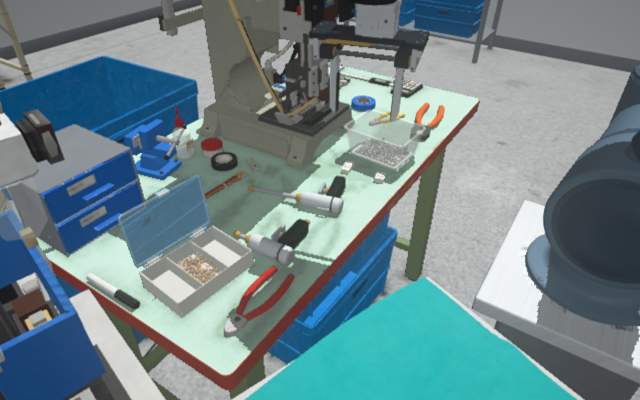

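The gripper is open in front of the press, with its fingertips at around (335–395, 115) in the side view and nothing disturbed. I'll lower it in front of the press first, then move forward over the grip.

```bash
python3 -m crank '1 0 0 -3 0;1 0 0 -3 0;1 0 0 -3 0;1 0 0 -3 0;1 0 0 -2.5 0;1 1.9 -0.1 0 0;1 1.9 -0.1 0 0;1 1.8 -0.1 0 0;1 0 0 0 0;1 0 0 0 0;1 0 0 0 0'
python3 - <<'E'
from fit import *
np.set_printoptions(precision=4,suppress=True)
for c in("side","top"):
    p=env.camera(c); l,t,w,h=(230,110,160,130) if c=="side" else (260,110,160,130)
    cv2.imwrite(f"pics/{c}2.png",cv2.resize(p["img"][t:t+h,l:l+w,::-1],None,fx=4,fy=4,interpolation=2))
s=env.read_state();print(s["ee_pos"],s["eef_rot"],s["force"],s["joint_positions"])
E
```

```text
time: 3.8
ee_pos: [0.4748, 0.0566, 0.0603]
eef_rot: [-1.922, -2.484, 0.001]
force: [-0.0, 0.5, -1.0]
grip_width: 0.0943
finger_force: 0.0
[0.475  0.057  0.0604] [-1.9215 -2.4851  0.0004] [-0.0019  0.6425 -0.2466] [-0.1182  0.033   2.0853 -0.      1.0236 -0.3726]
```

View pics/side2.png

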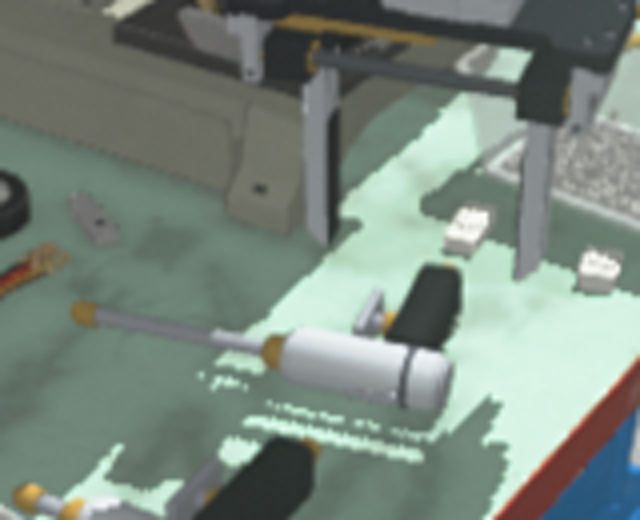

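View pics/top2.png

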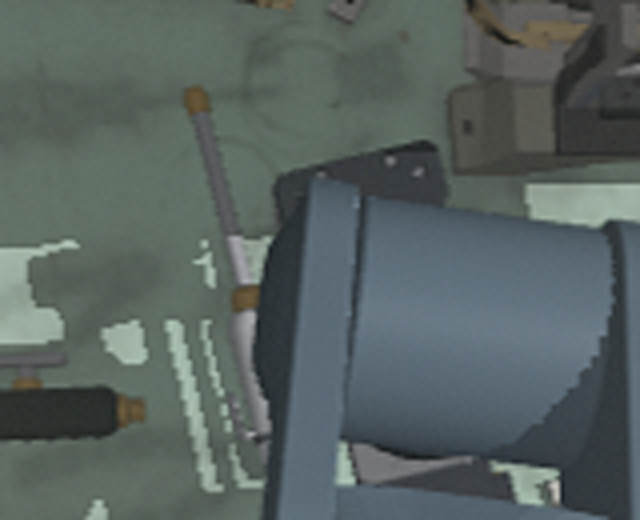

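The side view shows the fingers straddling the grip. The near finger is at about (362,179) full-image and the far finger at about (310,170), both above the bench, with the blade between them. The top view is blocked by the wrist, and there is clear space to the press. Now lower and partly close.

```bash
python3 -m crank '1 0 0.2 -2 0;1 0 0 -2 0;1 0 0 -1.4 0;1 0 0 0 0;0.2 0 0 0 0;0.2 0 0 0 0;0.2 0 0 0 0;0.2 0 0 0 0' 22
python3 - <<'E'
from h import *
p=env.camera("side"); l,t,w,h=(230,110,160,130)
cv2.imwrite("pics/side3.png",cv2.resize(p["img"][t:t+h,l:l+w,::-1],None,fx=4,fy=4,interpolation=2))
s=env.read_state();print(s["ee_pos"],s["eef_rot"],s["force"])
E
```

```text
time: 4.7
ee_pos: [0.4763, 0.0592, 0.0071]
eef_rot: [1.92, 2.485, 0.001]
force: [0.1, -0.3, -0.3]
grip_width: 0.0657
finger_force: 0.0
[0.47615249 0.05915532 0.0069849 ] [1.92036145e+00 2.48522448e+00 7.90820971e-04] [ 0.00621304 -0.17977029  0.20682828]
```

View pics/side3.png

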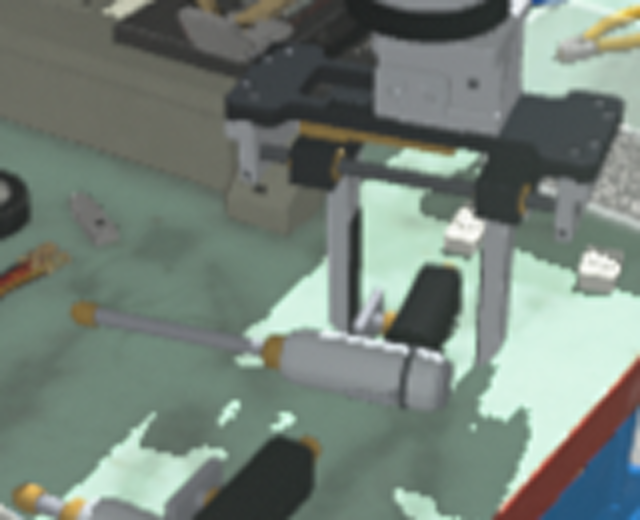

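The fingers straddle the grip and blade. The far finger is at crop x≈345, next to the blade at about 370. The near finger is at about 490, clear of the grip at about 455. Squeezing now.

```bash
python3 -m crank '-0.2 0 0 -0.2 0;-0.2 0 0 0 0;-0.2 0 0 0 0;-1 0 0 0 0;-1 0 0 0 0;-1 0 0 0 0;-1 0 0 0 0;-1 0 0 0 0' 22
```

```text
time: 5.55
ee_pos: [0.4734, 0.0582, 0.0049]
eef_rot: [-1.917, -2.483, 0.009]
force: [-9.8, -4.7, 14.7]
grip_width: 0.0302
finger_force: 21.8
```

```bash
python3 -m crank '-1 0 0 0 0;-1 0 0 0 0;-1 0 0 0 0' 22
python3 - <<'E'
from h import *
p=env.camera("side"); l,t,w,h=(230,110,160,130)
cv2.imwrite("pics/side4.png",cv2.resize(p["img"][t:t+h,l:l+w,::-1],None,fx=4,fy=4,interpolation=2))
s=env.read_state();print(s["ee_pos"],s["eef_rot"],s["force"],s["ft_torque"],s["grip_width"],s["finger_force"])
E
```

```text
time: 5.85
ee_pos: [0.4735, 0.0583, 0.0049]
eef_rot: [-1.917, -2.483, 0.009]
force: [-9.7, -5.4, 14.9]
grip_width: 0.0302
finger_force: 21.8
[0.47346219 0.05823295 0.00485304] [-1.91702186 -2.48344742  0.00936445] [-9.06795358 -6.51636198 14.84357809] [-1.05365154  1.53017639 -0.09896415] 0.030374090072309786 21.754955649375916
```

View pics/side4.png

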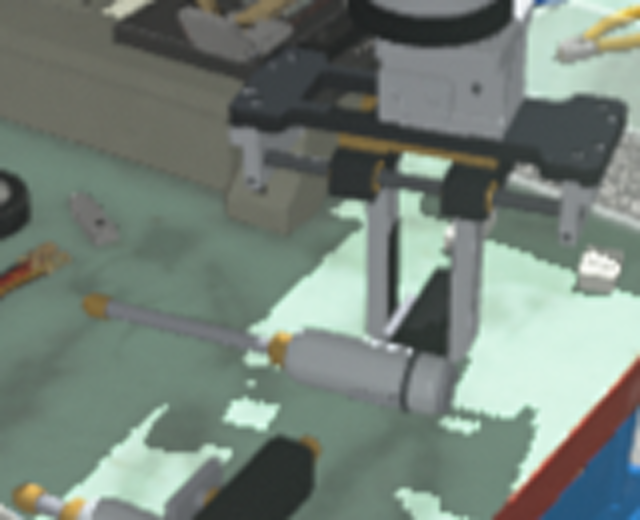

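The grip is closed at 30.2–30.4 mm and the gun has slid about 5 mm. There is a side load of about 10 N and 15 N upward, so I'll relieve that slightly, squeeze a bit harder and hold.

```bash
python3 -m crank '-1 -0.2 0 0.1 0;-1 0 0 0 0;-1 0 0 0 0;-1 0 0 0 0' 32; python3 -m crank '-1 0 0 0 0;-1 0 0 0 0;-1 0 0 0 0;-1 0 0 0 0;-1 0 0 0 0;-1 0 0 0 0;-1 0 0 0 0;-1 0 0 0 0;-1 0 0 0 0;-1 0 0 0 0;-1 0 0 0 0;-1 0 0 0 0;-1 0 0 0 0;-1 0 0 0 0;-1 0 0 0 0'
```

```text
time: 6.3
ee_pos: [0.4725, 0.0591, 0.0049]
eef_rot: [-1.919, -2.485, 0.004]
force: [-4.1, -3.0, 2.8]
grip_width: 0.0301
finger_force: 31.5
time: 7.8
ee_pos: [0.4725, 0.0591, 0.0049]
eef_rot: [-1.919, -2.485, 0.004]
force: [-4.2, -3.5, 3.4]
grip_width: 0.0303
finger_force: 31.5
```

```bash
python3 -m crank '0 0 0 0 0;0.3 0 0 0 0;0.3 0 0 0 0;0.6 0 0 0 0;0.6 0 0 0 0;0.6 0 0 0 0;0.6 0 0 0 0'; python3 -m crank '0.6 0 0 2 0;0.6 0 0 2 0;0.6 0 0 2 0;0.6 -2 0 1 0;0.6 -2 0 2 0;0.6 -2 0 3 0;0.6 0 -4 3 0;0.6 0 -4 1 0;0.6 0 -4 0 0;0.6 0 -4 0 0;0.6 0 -4 0 0;0.6 0 -4 0 0;0.6 0 0 0 0;0.6 0 0 0 0;0.6 0 0 0 0'
python3 - <<'E'
from fit import *
np.set_printoptions(precision=4,suppress=True)
ims=[]
for c in("top","side"):
    p=env.camera(c); l,t=(230,110) if c=="side" else (260,110)
    ims.append(cv2.resize(p["img"][t:t+140,l:l+130,::-1],None,fx=3,fy=3,interpolation=2))
    b=env.spot_in(p,"long_gun"); print(c,[(np.round(x["box"]),x["p"]) for x in b])
    for th,z in(("long_gun",0),("long_gun_blade",.015)):
        m=env.mark_of(p,th)
        if m: print(th,m[0]["at"],m[0]["p"],world(p,m[0]["at"],z))
    X=cloud(p,b[0]["box"]); P=X[(X[:,2]>.009)&(X[:,2]<.045)&(np.hypot(X[:,0]-.5,X[:,1]-.08)<.18)]
    r=fit(P[:,:2],[.48,.06,.25]); print(r.x,r.fun)
cv2.imwrite("pics/end.png",np.hstack(ims))
E
```

```text
time: 8.5
ee_pos: [0.4738, 0.0592, 0.0055]
eef_rot: [1.921, 2.486, 0.0]
force: [0.2, 0.3, 0.0]
grip_width: 0.0748
finger_force: 0.0
time: 10.0
ee_pos: [0.4136, -0.1797, 0.1652]
eef_rot: [-1.919, -2.486, -0.0]
force: [0.3, -1.6, -0.6]
grip_width: 0.0753
finger_force: 0.0
top [(array([315., 134., 377., 235.]), 0.9)]
long_gun [347.8, 210.4] 0.64 [0.4762 0.0611 0.    ]
long_gun_blade [346.9, 199.5] 0.65 [0.497  0.0646 0.015 ]
[0.4744 0.0624 0.2132] 15.846084322533276
side [(array([254., 176., 354., 213.]), 0.93)]
long_gun [332.8, 195.2] 0.55 [0.4815 0.0502 0.    ]
long_gun_blade [324.4, 188.4] 0.58 [0.4978 0.0574 0.015 ]
[0.4678 0.0646 0.1859] 4.856202738426804
```

View pics/end.png

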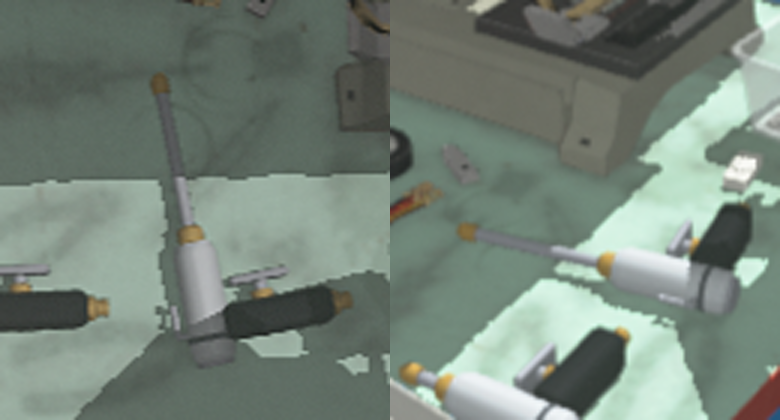

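The long gun (left panel, blade at about (255,275)) lies flat about 10 mm from where it was. Its trigger is sprung out and the collar shows again. The short gun hasn't moved and the robot is clear.

```bash
python3 -c "
from plant import env
print(env.finish_job())"
```

```text
the job is handed in; nothing more can be done
None
```

I squeezed the long-nozzle gun's trigger fully into the second stage (30 mm over grip and trigger, up to 31 N), held it over 2 s, then released it and saw the trigger spring out; that gun now lies about 10 mm from where it was, the short gun was not handled, and the job is handed in at about 10 s.

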